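# Shut the parts chest and fold its hasp over the staple

### The job

The brace workshop's parts chest has been left open. Shut its lid fully, and only then fold the steel hasp over so that it lies flat on the lid with the lid's staple standing through its slot. Leave the other things on the bench where they are.

Things in the scene. Friction and masses are not known exactly. Their poses are not given: they have to be found in the camera images.
- chest: Grey sheet-metal parts chest fixed to the bench, 220 mm (its x) by 240 mm (its y), 90 mm high; origin at the centre of its underside, z up. Its top is in two parts: on the -y side a fixed deck (chest y -120 to -50 mm, top at z = 90 mm) that carries the hasp; over the rest (y -50 to +116 mm) a lid hinged along the +y rim. The parts inside need nothing.
- lid (a joint): Opening angle of the lid, rad: 0 = shut, flat; grows as the free edge rises; 1.57 = upright; beyond, it leans out to chest +y; stop at 2.0. Aluminium sheet 220 mm (along chest x) by 166 mm (hinge to free edge), 4 mm thick, 0.45 kg, no handle. The hinge is stiff and holds it at any angle; closing it takes up to 8 N near the free edge. No spring-back.
- lid_hinge (a point): Middle of the lid's hinge line, at chest (0, +116, 90) mm; the line runs along chest x. The lid extends from here towards chest -y when shut, its underside level with this line, its upper face 4 mm above.
- lid_edge (a point): Middle of the lid's free edge, on the lid's outer (upper) face; moves with the lid. 166 mm from the hinge line, in line with the middle of the chest in x.
- staple (a point): Top of the staple, moves with the lid: an upright loop of 5 mm steel wire on the lid's outer face, 23 mm wide along chest x, standing 18.5 mm above that face, 135 mm from the lid hinge, mid-length in x. With the lid shut it is at chest (0, -19, 110) mm.
- hasp (a joint): Angle of the hasp's leaf, rad: 0 = flat on the shut lid (leaf towards chest +y), staple through the slot; 1.57 = upright; more leans back to chest -y; stop at 2.8. Steel, 50 mm wide (along chest x), 3 mm thick, 80 g, slot 32 (x) by 14 mm lying 38 to 52 mm from the hinge. Stiff hinge, holds at any angle; under 2 N at the tip turns it. No spring-back.
- hasp_hinge (a point): Middle of the hasp's hinge line, on the fixed deck at chest (0, -64, 96) mm; the line runs along chest x. The leaf's thickness is centred on this line.
- hasp_tip (a point): Centre of the rolled 8 mm lip along the leaf's tip, 90 mm from the hasp hinge line; moves with the leaf. The lip stands 6.5 mm above the leaf's mid-plane on the face that is uppermost when closed. With the hasp closed this point is at chest (0, +26, 98.5) mm.
- hammer: Bystander: hammer 260 mm long, lying on the bench; leave it.
- cuff: Bystander: aluminium band 100 mm across, 45 mm high, standing as a ring; origin under its centre; leave it.
- jar: Bystander: white jar 60 mm across, 80 mm high; origin under its centre; leave it.
- sidebar: Bystander: flat aluminium brace bar 200 by 18 by 6 mm with a round boss, lying on the bench; leave it.

How it is judged:
By the outcome, as a careful person would: the job done as asked, in the order asked, and still so for the second after the job is handed in, with the robot touching nothing.
It also fails if it takes over 42 s, if anything falls off the work surface, if the arm or the gripper's body presses on something with over 40 N, if the wrist force passes 120 N, or if a joint passes its speed limit or range.

### The arm

A 6-joint arm with a two-finger parallel gripper is mounted at the origin on the work surface. World frame = base frame: x ahead of the robot, y to its left, z up, the work surface at z = 0. Lengths are in mm, angles in rad, forces in N, time in s.
With the tool pointing down it reaches from about 400 to 925 mm from the base axis. Payload 12.5 kg.
Tool frame: the origin (TCP) lies midway between the tips of the shut fingers; the grasp point (between the pads) lies 19 mm behind it; z points along the fingers, y is the line along which they close (so a half turn about z gives the same grasp; the last joint's range is limited). The gripper opens to 95 mm and grips with 3 to 60 N. Pads are 20 mm wide; open, the fingers measure 119 mm over their backs; the gripper's body (75 mm by 180 mm) begins 59 mm behind the grasp point.
Start: joints at [1.075, 0.491, 1.559, -0, 1.092, -0.106], TCP at [237.487, 578.141, 214.661] pointing down, gripper open.
Joint ranges: [-3.1, 3.1], [-0.84, 2.19], [0.05, 2.79], [-1.13, 4.28], [0.06, 2.93], [-2.69, 2.69]. Speed limits (rad/s): [2.22, 2.22, 2.79, 3.14, 3.14, 3.14].

### API

Orientations are given as [roll, pitch, yaw] about the fixed x, y, z axes, in that order (R = Rz(yaw) Ry(pitch) Rx(roll)).
In Python, from cell import env gives the robot as it stands.
- The arm moves only by the shell command python3 -m inch 'ROWS'. ROWS is JSON, a list of rows, each a list of 7 numbers: the turn, a rotation vector about the tool's x, y, z in rad, then the shift along the tool's x, y, z in cm, then the closure, from -1 (fully open) to 1 (shut). A call has 1 to 20 rows; each row shifts and turns the commanded pose from where the row before left it, along the tool's axes as they then stand; what a row does not reach is not made up. A row lasts 1/8 s, in which the tool goes at most 62.5 mm and 10.7 degrees, less where a joint would pass 70% of its speed; a pose out of reach is approached as far as the arm can. A call with a gripper value outside its range is refused whole. The fingers move at their own pace and stop on an object; the grip force is fixed at half the most. Time passes only in rows, so rows that do not move let the fingers close. It gives the time, the measured TCP pose, the force, the opening and the grip force at its end, in the units of the state.
- env.state(): the state, without advancing time (a new reading comes with each control period).
- env.read_camera(name): name is "scene" or "top"; returns a dict with "img" (420x560x3 uint8, red, green, blue), "depth" (420x560 float32, mm along the optical axis (not along the pixel's ray), 0 where there is no reading), "fx", "fy", "cx", "cy" (pixels), "D" ([k1, k2, p1, p2, k3] as OpenCV has them; the pictures are not rectified), "position" and "orientation" of the camera in the world. Camera axes: x right, y down, z forward; pixel columns grow to the right and rows downward; lengths in mm; the calibration is good to about 2 mm. A picture is of the moment at which its call begins.
- env.job_done(): hands the job in; it is judged then, once.
Trained networks look in a picture, given as the dict that the camera call returned (one of the last four; its "shot" number tells which), for a name from the list of things; names that differ only in an ending like _2 or _b are one class to them, and where a whole thing is asked for, a point or a joint stands for the part that bears it (a point fixed in the world has none). Each returns a list of dicts, best first, with "score" (0 to 1); they miss things now and then, are a little off and sometimes report something else, mostly with a low value. They report only what shows in the picture. A call takes as long as a camera call.
- env.find_in(picture, target): "centre" ([x, y, z] in mm, in the coordinates of the camera as it stood for that picture, good to about 4 mm: the middle of the surface that is visible of it).
- env.trace(picture, target): "mask" (420x560 bool, what is visible of it).
The state is a dict: "t": time; "joints": joint angles; "qvel": joint speeds; "tau": joint torques, N m; "eef_pos": TCP position; "tcp_rot": TCP orientation; "ft_force": force on the tool from outside, world axes, zero at the start; "moment": the same for the moment, N m; "opening": opening from 0.0 (shut) to 1.0 (fully open); "grip_force": force on a finger pad.
Only numpy, scipy, OpenCV 4.12 (cv2) and the standard library are available. Lean on these libraries where they do the work, as an engineer would, in place of code of your own. Each camera call takes 0.05 s, during which the arm holds its last target. There are 200 camera calls.

## Working session

There is one attempt and no reset: what is moved stays moved. The work goes in short steps, Python scripts to look and compute and a shell command to move; the robot and the scene stay as the last step left them, time stands still between calls to the robot, and variables do not carry over. Pictures are saved under pics/ and viewed, at most 10 in all, crops included, and the job is handed in when it is done.

```bash
mkdir -p pics; cat > h.py <<'E'
import numpy as np, cv2
from scipy.spatial.transform import Rotation as R
from cell import env
def cam(n):
    p=env.read_camera(n); o=np.array(p["orientation"],float)
    M=o if o.shape==(3,3) else R.from_euler('xyz',o).as_matrix() if o.size==3 else R.from_quat(o).as_matrix()
    p["M"]=M; p["T"]=np.array(p["position"],float); return p
def w(p,c): return p["M"]@np.array(c)+p["T"]
def px(p,u,v,d=None):
    K=np.array([[p["fx"],0,p["cx"]],[0,p["fy"],p["cy"]],[0,0,1.]])
    u=np.atleast_1d(u);v=np.atleast_1d(v)
    n=cv2.undistortPoints(np.stack([u,v],-1).astype(float).reshape(-1,1,2),K,np.array(p["D"],float)).reshape(-1,2)
    if d is None: d=p["depth"][v.astype(int),u.astype(int)]
    return (np.c_[n,np.ones(len(n))]*np.atleast_1d(d)[:,None])@p["M"].T+p["T"]
E
python3 - <<'E'
from h import *
ims=[]
for n in("scene","top"):
    p=cam(n); ims.append(p["img"]); print(n,p["T"].round(),np.array(p["orientation"]).round(3))
    cv2.imwrite(f"pics/{n}0.png",p["img"][:,:,::-1])
    for t in "chest lid hasp lid_hinge lid_edge staple hasp_hinge hasp_tip hammer cuff jar sidebar".split():
        for r in env.find_in(p,t)[:2]: print(t,round(r["score"],2),w(p,r["centre"]).round())
print(env.state())
E
```

```text
scene [ 900.  661. 1157.] [-2.527 -0.006  2.597]
chest 0.8 [550.   1.  69.]
lid 0.96 [492. 133. 190.]
hasp 0.81 [571. -81. 139.]
lid_hinge 0.77 [539.   2.  67.]
lid_hinge 0.53 [569. -82. 140.]
lid_edge 0.68 [498. 134. 187.]
lid_edge 0.16 [405. 376.  30.]
staple 0.89 [496. 134. 189.]
staple 0.73 [549.   6.  67.]
hasp_hinge 0.9 [541.  -0.  66.]
hasp_tip 0.79 [572. -76. 136.]
hammer 0.65 [ 483. -384.   23.]
cuff 0.91 [410. 378.  30.]
cuff 0.48 [496. 133. 192.]
jar 0.98 [ 646. -285.   57.]
jar 0.45 [542.   4.  65.]
sidebar 0.84 [585. 413.   8.]
top [4.300e+02 1.000e+00 1.383e+03] [-3.084 -0.006 -1.55 ]
chest 0.76 [528.  24.  34.]
lid 0.73 [487. 128. 199.]
hasp 0.58 [571. -80. 144.]
lid_hinge 0.89 [535.  23.  31.]
lid_edge 0.68 [488. 120. 202.]
lid_edge 0.59 [579. 408.   2.]
staple 0.75 [485. 126. 195.]
hasp_hinge 0.83 [531.  23.  36.]
hasp_tip 0.69 [568. -82. 147.]
hammer 0.76 [ 474. -391.   25.]
cuff 0.71 [405. 380.  39.]
jar 0.95 [ 629. -302.   81.]
jar 0.2 [528.  24.  38.]
sidebar 0.96 [575. 407.   6.]
sidebar 0.71 [403. 380.  35.]
{'t': 1.3, 'joints': array([ 1.07539961e+00,  4.90890883e-01,  1.55892396e+00, -2.84905072e-05,
        1.09171336e+00, -1.05613685e-01]), 'qvel': array([-4.70395554e-06, -3.79540589e-04,  8.86586745e-04, -9.46706946e-04,
       -7.48839117e-04, -1.63966021e-04]), 'tau': array([ 1.84628356e-03, -6.12451100e+01, -2.58453602e+01,  6.93053193e-02,
        4.42549924e-02, -5.15814037e-06]), 'eef_pos': array([237.486107  , 578.12337285, 214.65834563]), 'tcp_rot': array([3.14153123e+00, 3.19372242e-05, 2.75182276e+00]), 'ft_force': array([ 0.13480487,  0.35382856, -0.14598174]), 'moment': array([-0.0102266 , -0.01158902,  0.02592255]), 'grip_force': 0.0, 'opening': 1.0012638035244208}
```

View pics/scene0.png

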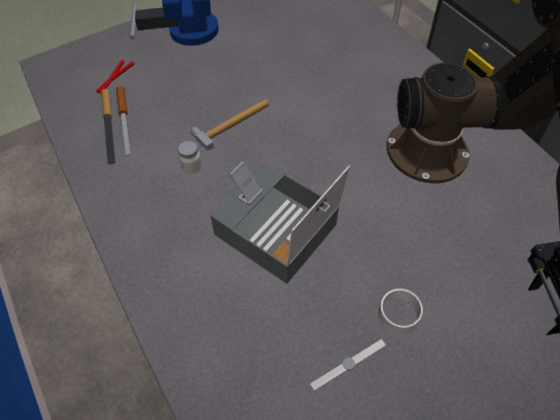

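View pics/top0.png

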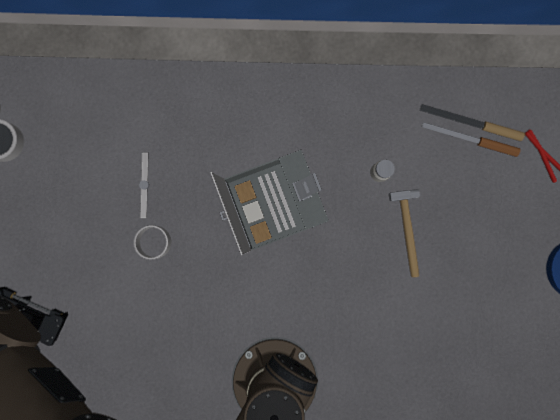

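The scene view shows the lid leaning out past upright (320,215 px), with the staple on its outer face. The hasp stands nearly upright at (245,183) and the chest is turned about 20°. Next I'll fit the chest pose and the joint angles.

```bash
cat > fit.py <<'E'
from h import *
from scipy.optimize import least_squares
def clouds():
    P=[]
    for n in("scene","top"):
        p=cam(n); d=p["depth"]; v,u=np.nonzero(d>0); X=px(p,u,v)
        P.append(X[(abs(X[:,0]-530)<230)&(abs(X[:,1]-20)<230)&(X[:,2]>12)&(X[:,2]<300)])
    return P
def loc(X,c): 
    a=c[2]; D=X[:,:2]-c[:2]
    return np.c_[D@[np.cos(a),np.sin(a)],D@[-np.sin(a),np.cos(a)],X[:,2]]
E
python3 - <<'E'
from fit import *
P=clouds(); X=np.vstack(P)
# lid: points z>100 near lid
L=X[(X[:,2]>105)&(X[:,1]>60)&(np.hypot(X[:,0]-490,X[:,1]-130)<140)]
c=np.median(L,0)
for k in range(6):
    if k: L=L[abs((L-c)@n)<8]
    c=L.mean(0); n=np.linalg.svd(L-c,full_matrices=False)[2][2]
if n[1]<0:n=-n
print("lid n",n.round(3),len(L),"yaw",np.degrees(np.arctan2(-n[0],n[1])),"tilt z",n[2])
a=np.arctan2(-n[0],n[1])
for i,q in enumerate(P):
    for nm,m in (("deckrim",(abs(q[:,2]-90)<6)),("wall",(q[:,2]>20)&(q[:,2]<80)),("high",q[:,2]>105)):
        l=loc(q[m],[0,0,a]); 
        h=loc(np.array([[540,20,0.]]),[0,0,a])[0]
        l=l[np.hypot(l[:,0]-h[0],l[:,1]-h[1])<220]
        print(i,nm,len(l),"x",np.percentile(l[:,0],[0,1,2,50,98,99,100]).round(),"y",np.percentile(l[:,1],[0,1,2,50,98,99,100]).round(),"z",np.percentile(l[:,2],[1,50,99]).round())
l=loc(L,[0,0,a]);print("lid xyz",np.percentile(l,[1,50,99],axis=0).round(),)
H=X[(X[:,2]>100)&(np.hypot(X[:,0]-571,X[:,1]+80)<60)]
c=np.median(H,0)
for k in range(5):
    if k:H=H[abs((H-c)@n)<5]
    c=H.mean(0); n=np.linalg.svd(H-c,full_matrices=False)[2][2]
print("hasp n",n.round(3),len(H),np.percentile(loc(H,[0,0,a]),[1,50,99],axis=0).round())
E
```

```text
lid n [-0.375  0.924 -0.077] 2406 yaw 22.0775339980203 tilt z -0.07664677452904534
0 deckrim 1911 x [388. 390. 391. 527. 609. 609. 612.] y [-313. -311. -309. -266.  -70.  -69.  -68.] z [84. 89. 95.]
0 wall 2119 x [388. 390. 391. 559. 610. 610. 611.] y [-312. -305. -298. -140.  -70.  -70.  -69.] z [21. 46. 79.]
0 high 2103 x [389. 394. 397. 505. 608. 609. 611.] y [-314. -310. -308.  -65.  -57.  -47.  -42.] z [106. 170. 256.]
1 deckrim 1690 x [388. 388. 389. 489. 606. 607. 608.] y [-313. -312. -311. -271.  -78.  -77.  -76.] z [85. 90. 96.]
1 wall 1198 x [392. 401. 403. 507. 604. 605. 605.] y [-245. -235. -223. -119.  -77.  -77.  -77.] z [21. 35. 77.]
1 high 1269 x [388. 391. 395. 497. 600. 603. 607.] y [-316. -314. -312.  -71.  -54.  -48.  -44.] z [106. 171. 258.]
lid xyz [[392. -76. 107.]
 [507. -65. 197.]
 [609. -58. 258.]]
hasp n [-0.304  0.743  0.597] 941 [[ 473. -313.  100.]
 [ 499. -287.  141.]
 [ 524. -255.  173.]]
```

Chest pose: centre ≈ (535, 10), yaw 22.1°. Lid ≈ 1.65 rad, hasp ≈ 2.2 rad. I'll turn the tool so that tool x is chest y and tool y is chest x, shut the fingers and approach from the outside.

```bash
cat >> fit.py <<'E'
C=np.array([534.9,10.2,np.radians(22.08)])
def where():
    s=env.state(); l=loc(np.array([s["eef_pos"]]),C)[0]
    print("t",round(s["t"],2),"tcp chest",l.round(1),"rot",np.round(s["tcp_rot"],3),"F",np.round(s["ft_force"],1),"j",np.round(s["joints"],2),"op",round(s["opening"],2))
E
python3 -m inch '[[0,0,0.159,0,0,0,1],[0,0,0.159,0,0,0,1],[0,0,0.159,0,0,0,1],[0,0,0.159,0,0,0,1],[0,0,0.160,0,0,-1.4,1],[0,0,0,-4.5,0.3,0,1],[0,0,0,-4.5,0.3,0,1],[0,0,0,-4.5,0.3,0,1],[0,0,0,-4.5,0.3,0,1],[0,0,0,-4.5,0.3,0,1],[0,0,0,-4.5,0.3,0,1],[0,0,0,-4.5,0.4,0,1],[0,0,0,0,0,0,1]]'
python3 -c "
from fit import *
where()"
```

```text
t: 3.02
eef_pos: [377.2, 292.6, 228.9]
tcp_rot: [3.141, 0.0, 1.952]
ft_force: [-0.3, 0.4, -0.2]
opening: 0.006
grip_force: 0.0
t 3.02 tcp chest [-40.  321.  228.9] rot [3.141 0.    1.952] F [-0.3  0.4 -0.2] j [ 0.52  0.26  1.89 -0.    0.99  0.14] op 0.01
```

```bash
python3 -m inch '[[0,0,0,-4.5,0,0,1],[0,0,0,-4.5,0,0,1],[0,0,0,-4.5,0,0,1],[0,0,0,-3.5,0,0,1],[0,0,0,-1,0,0,1],[0,0,0,-1.2,0,0,1],[0,0,0,-1.2,0,0,1],[0,0,0,-1.2,0,0.1,1],[0,0,0,-1.4,0,0.3,1],[0,0,0,-1.3,0,0.4,1],[0,0,0,-1.3,0,0.6,1],[0,0,0,-1.2,0,0.6,1]]'
python3 -c "
from fit import *
where()"
```

```text
t: 4.53
eef_pos: [477.2, 45.1, 208.1]
tcp_rot: [3.141, 0.0, 1.955]
ft_force: [0.2, 2.3, 2.1]
opening: 0.004
grip_force: 1.5
t 4.53 tcp chest [-40.3  54.  208.1] rot [3.141 0.    1.955] F [0.2 2.3 2.1] j [-0.04  0.29  1.91 -0.    0.94 -0.43] op 0.0
```

```bash
python3 -m inch '[[0,0,0,-1.2,0,0.7,1],[0,0,0,-1.1,0,0.8,1],[0,0,0,-1.0,0,1.0,1],[0,0,0,-0.9,0,1.1,1],[0,0,0,-0.8,0,1.2,1],[0,0,0,-0.6,0,1.2,1],[0,0,0,-0.5,0,1.3,1],[0,0,0,-0.4,0,1.3,1],[0,0,0,-0.2,0,1.0,1],[0,0,0,-0.1,0,1.0,1],[0,0,0,0,0,0.6,1],[0,0,0,0,0,0.4,1],[0,0,0,0,0,0.2,1],[0,0,0,0,0,0,1]]'
python3 -c "
from fit import *
where()"
```

```text
t: 6.28
eef_pos: [502.7, -16.9, 93.9]
tcp_rot: [3.139, 0.002, 1.956]
ft_force: [-13.0, -0.5, 48.9]
opening: 0.006
grip_force: 24.4
t 6.28 tcp chest [-40.1 -13.   93.9] rot [3.139e+00 2.000e-03 1.956e+00] F [-13.   -0.5  48.9] j [-0.17  0.49  1.98 -0.    0.67 -0.55] op 0.01
```

The lid is seated: the tip stopped at z = 93.9 under 49 N. Next I'll lift and go round behind the hasp, then check before pushing.

```bash
python3 -m inch '[[0,0,0,0,0,-1,1],[0,0,0,0,0,-3.5,1],[0,0,0,0,0,-3.5,1],[0,0,0,0,0,-3.5,1],[0,0,0,-3.6,0,-0.5,1],[0,0,0,-3.7,0,0,1],[0,0,0,-3.7,0,0,1],[0,0,0,-3.7,2,0,1],[0,0,0,0,2,0,1],[0,0,0,0,0,0,1]]'
python3 - <<'E'
from fit import *
where()
X=np.vstack(clouds()); l=loc(X,C)
L=l[(abs(l[:,0])<105)&(l[:,1]>-40)&(l[:,1]<110)&(l[:,2]>60)&(l[:,2]<130)]
print("lid z pct",np.percentile(L[:,2],[5,25,50,75,95]).round(1),len(L))
for a,b in((-45,-25),(0,40),(80,110)): print(a,np.median(L[(L[:,1]>a)&(L[:,1]<b),2]))
H=l[(abs(l[:,0])<24)&(l[:,1]<-66)&(l[:,1]>-135)&(l[:,2]>103)&(l[:,2]<182)]
for z in range(105,182,8):
    q=H[abs(H[:,2]-z)<4]; print(z,len(q),np.median(q,0).round() if len(q) else '')
p=cam("scene"); cv2.imwrite("pics/s1.png",cv2.resize(p["img"][120:300,170:380,::-1],None,fx=3,fy=3))
for t in("staple","hasp_tip"):
    r=env.find_in(p,t)
    for q in r[:2]: print(t,q["score"],loc(np.array([w(p,q["centre"])]),C).round())
E
```

```text
t: 7.52
eef_pos: [595.1, -137.9, 210.0]
tcp_rot: [-3.141, -0.001, 1.956]
ft_force: [-0.6, 0.6, 0.3]
opening: 0.005
grip_force: 0.0
t 7.53 tcp chest [ 1.000e-01 -1.599e+02  2.100e+02] rot [-3.141e+00 -1.000e-03  1.956e+00] F [-0.6  0.6  0.3] j [-0.34  0.48  1.6   0.    1.07 -0.72] op 0.0
lid z pct [89.7 92.  93.5 95.2 97.8] 7956
-45 93.57669662561443
0 93.47109318610501
80 93.66198507786089
105 61 [  2. -70. 106.]
113 94 [  1. -75. 112.]
121 86 [  5. -81. 121.]
129 55 [  3. -86. 127.]
137 47 [ 10. -93. 137.]
145 73 [  4. -98. 145.]
153 66 [   1. -104.  153.]
161 63 [  -0. -110.  161.]
169 68 [  -1. -116.  169.]
177 3 [  11. -115.  176.]
staple 0.91 [[ 3. 37. 90.]]
hasp_tip 0.65 [[  1. -94. 139.]]
```

View pics/s1.png

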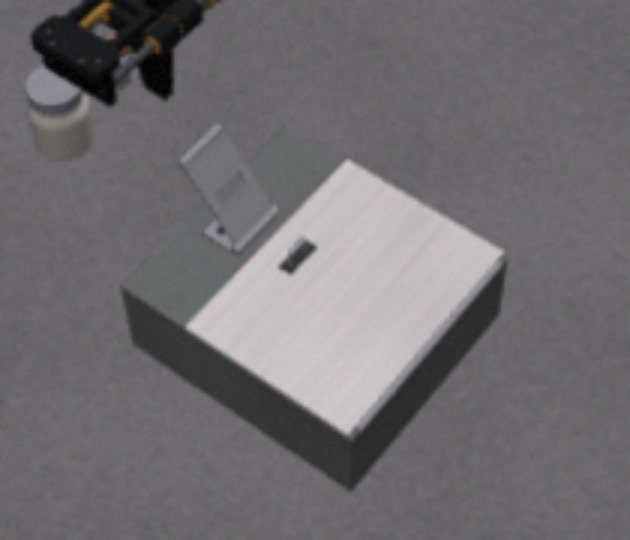

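The picture confirms the lid is flat: the staple is at (297,255) in the crop, the hasp still leans back at (230,185), and the lid plane is at z ≈ 93.5. Now I'll push the hasp from behind.

```bash
python3 -m inch '[[0,0,0,0,0,3.5,1],[0,0,0,0,0,3.5,1],[0,0,0,1.5,0,0,1],[0,0,0,1,0,0,1],[0,0,0,1,0,-0.2,1],[0,0,0,1,0,-0.4,1],[0,0,0,1,0,-0.5,1],[0,0,0,1,0,-0.5,1],[0,0,0,1,0,-0.4,1],[0,0,0,1,0,-0.5,1],[0,0,0,1,0,0,1],[0,0,0,1,0,0,1]]'
python3 -c "
from fit import *
where()
p=cam('scene'); cv2.imwrite('pics/s2.png',cv2.resize(p['img'][120:300,170:380,::-1],None,fx=3,fy=3))"
```

```text
t: 9.28
eef_pos: [554.9, -40.2, 165.5]
tcp_rot: [3.142, -0.0, 1.956]
ft_force: [1.3, -0.1, -0.5]
opening: 0.003
grip_force: 0.3
t 9.28 tcp chest [ -0.4 -54.3 165.5] rot [ 3.142 -0.     1.956] F [ 1.3 -0.1 -0.5] j [-0.19  0.45  1.78  0.    0.91 -0.58] op 0.0
```

View pics/s2.png

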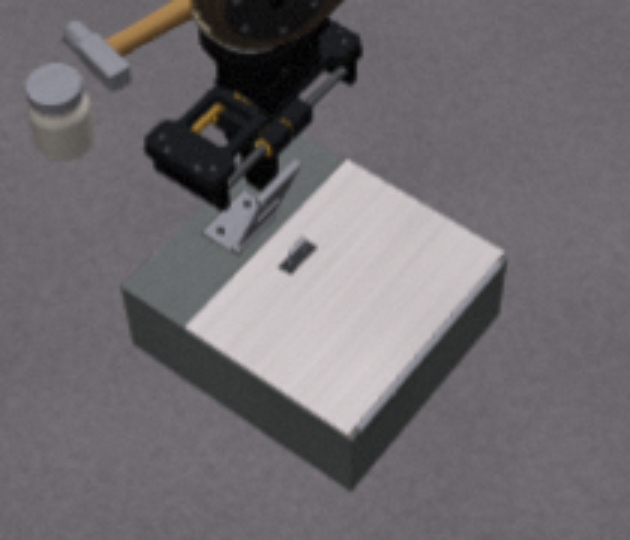

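The leaf is past upright, with its tip at (290,170) in the crop, in front of the finger. I'll follow its arc down onto the lid.

```bash
python3 -m inch '[[0,0,0,1,0,0.2,1],[0,0,0,1,0,0.3,1],[0,0,0,0.6,0,0.4,1],[0,0,0,0.6,0,0.5,1],[0,0,0,0.5,0,0.6,1],[0,0,0,0.5,0,0.6,1],[0,0,0,0.4,0,0.6,1],[0,0,0,0.4,0,0.7,1],[0,0,0,0.3,0,0.7,1],[0,0,0,0.2,0,0.7,1],[0,0,0,0.1,0,0.7,1],[0,0,0,0.1,0,0.8,1],[0,0,0,0,0,0.2,1],[0,0,0,0,0,0.1,1],[0,0,0,0,0,0,1]]'
python3 -c "
from fit import *
where()"
```

```text
t: 11.2
eef_pos: [534.1, 11.9, 97.1]
tcp_rot: [3.14, 0.001, 1.956]
ft_force: [-10.1, 0.5, 36.8]
opening: 0.005
grip_force: 18.4
t 11.2 tcp chest [-0.1  1.9 97.1] rot [3.140e+00 1.000e-03 1.956e+00] F [-10.1   0.5  36.8] j [-0.1   0.52  1.9  -0.    0.72 -0.49] op 0.01
```

```bash
python3 -m inch '[[0,0,0,0,0,-0.8,1],[0,0,0,0,0,-3,1],[0,0,0,0,0,-4,1],[0,0,0,-4,0,-4,1],[0,0,0,-4.5,0,0,1],[0,0,0,-4.5,0,0,1],[0,0,0,-4.5,0,0,1],[0,0,0,0,0,0,1]]'
python3 - <<'E'
from fit import *
where()
X=np.vstack(clouds()); l=loc(X,C)
for n,m in (("lid",(abs(abs(l[:,0])-70)<30)&(l[:,1]>-40)&(l[:,1]<110)),("leaf",(abs(l[:,0])<20)&(l[:,1]>-5)&(l[:,1]<18)),("leaf root",(abs(l[:,0])<20)&(l[:,1]>-60)&(l[:,1]<-35))):
    print(n,np.percentile(l[m&(l[:,2]>60)&(l[:,2]<140),2],[5,50,95]).round(1))
p=cam("scene"); cv2.imwrite("pics/s3.png",cv2.resize(p["img"][120:300,170:380,::-1],None,fx=3,fy=3))
for n in("hammer","jar","cuff","sidebar","hasp_tip","staple"):
    r=env.find_in(p,n)
    if r: print(n,w(p,r[0]["centre"]).round(),loc(np.array([w(p,r[0]["centre"])]),C).round())
E
```

```text
t: 12.2
eef_pos: [600.0, -152.7, 211.6]
tcp_rot: [-3.141, -0.0, 1.953]
ft_force: [-0.7, 0.3, 0.7]
opening: 0.004
grip_force: 0.0
t 12.2 tcp chest [  -0.9 -175.4  211.6] rot [-3.141 -0.     1.953] F [-0.7  0.3  0.7] j [-0.36  0.49  1.58 -0.    1.08 -0.74] op 0.0
lid [89.6 93.5 97.8]
leaf [ 92.6  96.6 100.6]
leaf root [ 92.8  97.  100.8]
hammer [ 408. -388.   21.] [[-267. -321.   21.]]
jar [ 646. -286.   55.] [[  -9. -316.   55.]]
cuff [404. 378.  30.] [[ 17. 390.  30.]]
sidebar [582. 411.   9.] [[194. 354.   9.]]
hasp_tip [542.   4.  96.] [[ 4. -9. 96.]]
staple [524.  47.  91.] [[ 3. 38. 91.]]
```

View pics/s3.png

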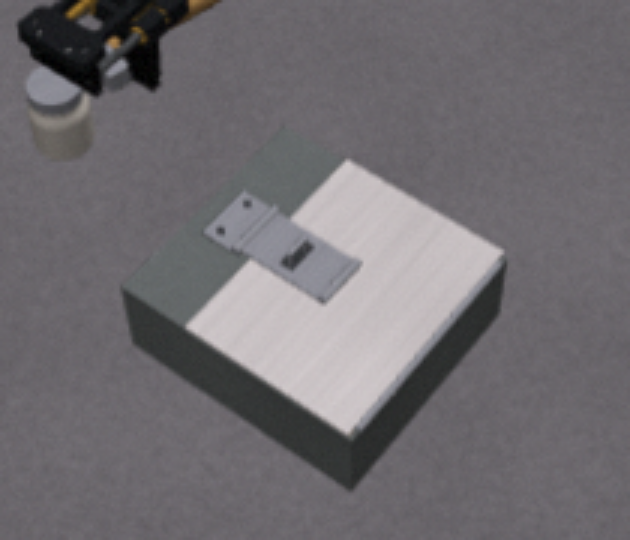

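The hasp lies flat on the shut lid, with the staple through its slot at (297,255) in the crop. The bystanders are where they were; the hammer is partly hidden by the arm.

```bash
python3 -c "
from cell import env
print(env.job_done())"
```

```text
the job is handed in; nothing more can be done
None
```

The lid was shut fully first, then the hasp was folded flat onto it with the staple through its slot; the job was handed in at about 12 s with the arm clear and the bystanders untouched.

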